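# Clear the jar and lay the ruler to the stone slab

### The job

The stone slab under the bench lamp is to be measured along its straight sawn side, but the tall jar is standing in the way. First move that jar onto the free cork pad in the shallow tray and leave it standing there upright; then lay the handled ruler flat on the bench with one long edge flush along the whole sawn side and its right-hand end (seen from the robot) level with the slab's right-hand end. Do not drop or tip anything, do not knock the lamp, and leave the other things where they are.

Things in the scene. Friction and masses are not known exactly. Their poses are not given: they have to be found in the camera images.
- slab: Fixed sandstone slab lying on the bench, 180 mm (x) by 110 mm (y), 18 mm thick. Origin: centre of its underside, on the bench. Its +y side (55 mm from the origin) is the straight sawn side, facing the robot; its right-hand end (seen from the robot) is the straight face at x = -90 mm; the -y side, away from the robot, is rough and broken, reaching about 80 mm from the origin. z is up.
- lamp: Fixed white bench lamp over the slab. Origin: on the bench straight below the middle of the lamp head. Head: 50 mm (x) by 200 mm (y), underside 215 mm and top 239 mm above the bench. A thin arm (22 mm wide, up to 247 mm high) runs from it in +x to an upright column (20 mm thick, on an 84 mm disc foot) at x = +140, y = -90 mm, to the left of the slab. The lamp's axes are parallel to the slab's.
- tall_jar: Loose upright white plastic jar with a black lid, the tallest jar (90 mm high, body 46 mm in diameter, about 0.18 kg); it stands on the bench close to the sawn side of the slab, under the lamp head. Origin: centre of its underside; z is its axis.
- ruler: Loose wooden board ruler lying flat: base 200 mm (x) by 50 mm (y) by 6 mm, with an upright grip block along its middle, 110 mm (x) by 16 mm (y), whose top is 52 mm above the underside. Both ends and both long edges are alike. Origin: centre of its underside; z up. About 0.15 kg.
- tray: Fixed shallow open plastic tray, 210 mm (x) by 90 mm (y), walls 4 mm thick and 18 mm high, floor 4 mm. Origin: centre of its underside. Three standing places in a row along its x axis, 62 mm apart: two hold the short jars, the free one has the cork pad.
- pad: Fixed round cork pad on the tray's floor in the free place, 54 mm in diameter, 2 mm thick. Origin: centre of its underside (the pad's top is about 6 mm above the bench).
- short_jar_a: Loose short white jar with a black lid in the tray, 60 mm high, 46 mm in diameter; stays where it is. Origin: centre of its underside.
- short_jar_b: The second short jar in the tray, the same as the first; stays where it is. Origin: centre of its underside.
- beaker: Loose glass beaker, 60 mm high, 56 mm in diameter, between the robot and the slab; stays where it is. Origin: centre of its underside.
- wash_bottle: Loose white wash bottle, 190 mm high, 64 mm in diameter with a spout, at the far left; stays where it is. Origin: centre of its underside.
- spatula: Loose steel spatula, 150 mm long, lying flat beyond the slab; stays where it is. Origin: its underside, x along its length.
- tube_rack: Loose aluminium test-tube rack, 60 mm (x) by 170 mm (y), 67 mm high, its tubes reaching 118 mm, at the far right; stays where it is. Origin: centre of its underside.

How it is judged (in metres and radians):
On the way:
1. the tall jar stands upright and released on the cork pad, with the ruler not yet moved (horizontal distance between tall_jar and pad below 0.014 m and z of tall_jar in the frame of pad below 0.006 m and angle between tall_jar's own z axis and vertical below 0.08 rad and contact force between the fingers and tall_jar below 0.1 N and linear speed of tall_jar below 0.03 m/s and distance of ruler from where it was at the start of the episode below 0.03 m), for 0.2 s.
At the end, for the whole second after the job is handed in: The tall jar stands upright and released on the cork pad (axis within 14 mm of the pad's centre), and the ruler lies flat and at rest on the bench with a long edge against the slab's sawn side (gap under 3.5 mm, parallel within 0.03 rad), its right-hand end within 9 mm of the slab's right-hand end (horizontal distance between tall_jar and pad below 0.014 m and z of tall_jar in the frame of pad below 0.006 m and angle between tall_jar's own z axis and vertical below 0.08 rad and contact force between the fingers and tall_jar below 0.1 N and linear speed of tall_jar below 0.03 m/s and y of ruler in the frame of slab between 0.0775 and 0.0835 m and x of ruler in the frame of slab between 0.001 and 0.019 m and angle between the x axis of ruler and the x axis of slab, either way round below 0.03 rad and angle between ruler's own z axis and vertical below 0.04 rad and height (world z) of ruler below 0.004 m and linear speed of ruler below 0.02 m/s and angular speed of ruler below 0.1 rad/s); the robot touches nothing.
It fails at once if the tall jar is tipped over or tilted far (angle between tall_jar's own z axis and vertical above 0.5 rad).
It fails at once if the tall jar is dropped (linear speed of tall_jar above 0.6 m/s and contact force between the fingers and tall_jar below 0.05 N).
It fails at once if the ruler is dropped (linear speed of ruler above 0.6 m/s and contact force between the fingers and ruler below 0.05 N).
It fails at once if the lamp is knocked (over 15 N) (contact force between any of the arm, the fingers, tall_jar, ruler and lamp above 15 N).
It fails at once if a bystander is moved (20 mm for the short jars, 30 mm for the rest) or tipped (distance of any of short_jar_a, short_jar_b from where it was at the start of the episode above 0.02 m or distance of any of beaker, wash_bottle, spatula, tube_rack from where it was at the start of the episode above 0.03 m or angle between any of short_jar_a, short_jar_b, beaker, wash_bottle, spatula, tube_rack's own z axis and vertical above 0.4 rad).
It also fails if it takes over 72 s, if anything falls off the work surface, if the arm or the gripper's body presses on something with over 40 N, if the wrist force passes 120 N, or if a joint passes its speed limit or range.

### The arm

A 6-joint arm with a two-finger parallel gripper is mounted at the origin on the work surface. World frame = base frame: x ahead of the robot, y to its left, z up, the work surface at z = 0. Lengths are in mm, angles in rad, forces in N, time in s.
With the tool pointing down it reaches from about 275 to 1000 mm from the base axis. Payload 8.4 kg.
Tool frame: the origin (TCP) lies between the finger pads; the fingertips stand 17 mm ahead of it and the grasp point (between the pads) lies 2 mm behind it; z points along the fingers, y is the line along which they close (so a half turn about z gives the same grasp; the last joint's range is limited). The gripper opens to 85 mm and grips with 20 to 120 N. Pads are 22 mm wide; open, the fingers measure 114 mm over their backs; the gripper's body (76 mm by 85 mm) begins 54 mm behind the grasp point. The pads swing forward as they close: fully open they stand 13 mm farther back than shut.
Start: joints at [1.223, 0.353, 1.633, -0, 1.155, -0.002], TCP at [211.842, 588.006, 248.281] pointing down, gripper open.
Joint ranges: [-2.63, 2.63], [-0.92, 2.1], [0.06, 2.66], [-1.3, 4.44], [0, 2.69], [-3.02, 3.02]. Speed limits (rad/s): [2.22, 2.22, 2.79, 3.14, 3.14, 3.14].

### API

Orientations are given as [roll, pitch, yaw] about the fixed x, y, z axes, in that order (R = Rz(yaw) Ry(pitch) Rx(roll)).
In Python, from rig import sense, grab_frame, sign_off gives the robot as it stands. The module is installed in compiled form; this text tells all that it offers.
- The arm moves only by the tool send_rows, never from a script. Its argument "moves" is a list that holds one entry, the list of rows, each a list of 7 numbers: the shift along the world's x, y, z in m, then the turn, a rotation vector about the world's x, y, z in rad, then the opening, from -1 (shut) to 1 (fully open). In form: [[[dx, dy, dz, rx, ry, rz, jaw], ...]]. A call has 1 to 10 rows; each row shifts and turns the commanded pose from where the row before left it; what a row does not reach is not made up. A row lasts 1/10 s, in which the tool goes at most 50 mm and 8.59 degrees, less where a joint would pass 70% of its speed; a pose out of reach is approached as far as the arm can. A call with a gripper value outside its range is refused whole. The fingers move at their own pace and stop on an object; "grip_force" is the grip in N (left out, the last holds). Time passes only in rows, so rows that do not move let the fingers close. It gives the time, the measured TCP pose, the force, the opening and the grip force at its end, in the units of the state.
- sense(): the state, without advancing time (a new reading comes with each control period).
- grab_frame(name): name is "scene" or "side" or "wrist"; returns a dict with "img" (384x512x3 uint8, red, green, blue), "mtx" (3x3 intrinsics, pixels), "rvec" (rotation vector, rad) and "tvec" (3), from world to camera coordinates, as OpenCV has them; the wrist camera has in their place "T_tool_cam" (4x4, takes a point from camera to tool coordinates, whose origin is the TCP and whose axes are the flange's). Camera axes: x right, y down, z forward; pixel columns grow to the right and rows downward; lengths in mm; the calibration is good to about 2 mm. A picture is of the moment at which its call begins: read the wrist's pose just before it. There is no depth.
- sign_off(): hands the job in; it is judged then, once.
The state is a dict: "clock": time; "qpos": joint angles; "qvel": joint speeds; "joint_efforts": joint torques, N m; "eef_pos": TCP position; "tcp_rot": TCP orientation; "contact_force": force on the tool from outside, world axes, zero at the start; "wrist_torque": the same for the moment, N m; "opening": opening from 0.0 (shut) to 1.0 (fully open); "grasp_force": force on a finger pad.
Only numpy, scipy, OpenCV 4.12 (cv2) and the standard library are available. Lean on these libraries where they do the work, as an engineer would, in place of code of your own. Each camera call takes 0.05 s, during which the arm holds its last target. There are 200 camera calls.

## Working session

There is one attempt and no reset: what is moved stays moved. The work goes in short steps, Python scripts to look and compute and a tool call to move; the robot and the scene stay as the last step left them, time stands still between calls to the robot, and variables do not carry over. Pictures are saved under pics/ and viewed, at most 10 in all, crops included, and the job is handed in when it is done.

Besides the shell and the picture viewer there is one more tool, called after "Request:" as name(argument=value, ...) on one line, values as JSON. send_rows: Moves the arm, as the interface text tells. Its arguments: {"type":"object","properties":{"moves":{"type":"array"},"grip_force":{"type":"number"}},"required":["moves"]}

```bash
mkdir -p pics; python3 - <<'E'
from rig import sense, grab_frame
import cv2,pickle
s=sense();print(s)
d={}
for n in("scene","side","wrist"):
    f=grab_frame(n);d[n]=f;cv2.imwrite(f"pics/{n}0.png",f["img"][:,:,::-1])
    print(n,{k:v for k,v in f.items() if k!="img"})
pickle.dump((s,d),open("f0.pkl","wb"))
E
```

```text
{'clock': 0.0, 'qpos': array([ 1.22258311e+00,  3.53674207e-01,  1.63416527e+00, -2.46128598e-05,
        1.15518093e+00, -2.39320235e-03]), 'qvel': array([ 0.00061406, -0.00114337,  0.00019913,  0.00119404, -0.00077194,
       -0.00024393]), 'joint_efforts': array([-1.34717287e-03, -6.05256200e+01, -3.42066371e+01, -4.64428820e-05,
        9.56946169e-03, -5.43084511e-08]), 'eef_pos': array([211.69918353, 587.55990906, 247.53206313]), 'tcp_rot': array([-3.14016485e+00,  1.90863488e-05,  2.79578261e+00]), 'contact_force': array([-0.85710699,  0.00662012, -0.19291849]), 'wrist_torque': array([0.02132435, 0.0222551 , 0.02435471]), 'grasp_force': 0.0, 'opening': 1.0005874428781707}
scene {'mtx': array([[431.99041   ,   0.        , 263.18879767],
       [  0.        , 431.99041   , 198.36751803],
       [  0.        ,   0.        ,   1.        ]]), 'rvec': array([ 2.18379334,  1.09981358, -0.43779281]), 'tvec': array([-307.14778755, -353.27176029, 1560.13353753])}
side {'mtx': array([[352.96933042,   0.        , 252.95004993],
       [  0.        , 352.96933042, 189.49299633],
       [  0.        ,   0.        ,   1.        ]]), 'rvec': array([ 2.19577066, -0.72476049,  0.32963357]), 'tvec': array([-485.81253511,  255.88245157,  878.85442397])}
wrist {'mtx': array([[310.63006772,   0.        , 254.09426633],
       [  0.        , 310.63006772, 186.10791487],
       [  0.        ,   0.        ,   1.        ]]), 'T_tool_cam': array([[-2.56382300e-04, -9.65171803e-01, -2.61616753e-01,
         6.61649169e+01],
       [ 9.99999565e-01, -4.81992990e-04,  7.98205210e-04,
         1.04154663e+00],
       [-8.96502603e-04, -2.61616434e-01,  9.65171507e-01,
        -1.25606438e+02],
       [ 0.00000000e+00,  0.00000000e+00,  0.00000000e+00,
         1.00000000e+00]])}
```

View pics/scene0.png

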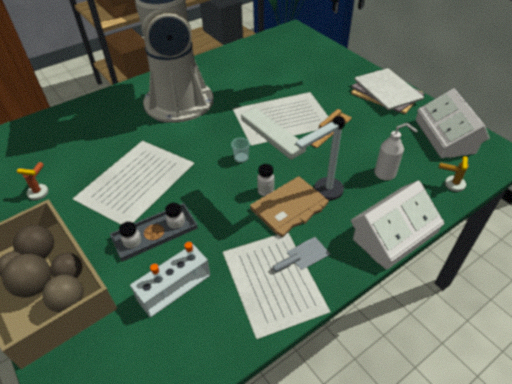

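View pics/side0.png

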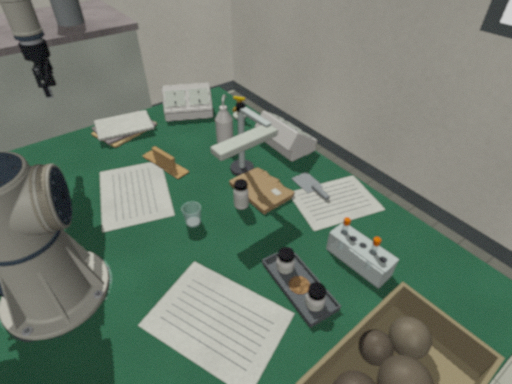

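View pics/wrist0.png

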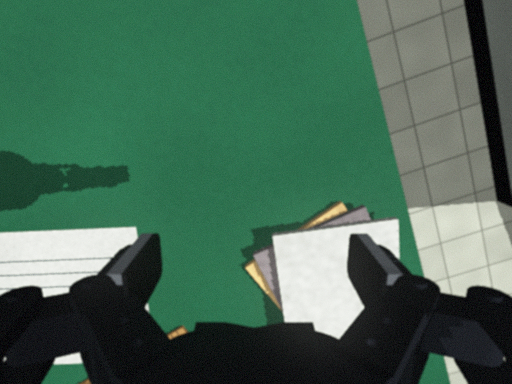

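The scene view shows the slab around (290,205), with the tall jar at (266,180), the lamp head at (270,132) and the column at (335,160). The tray is at (153,230) with its pad at (154,232), the beaker at (240,150) and the ruler at (333,125). The side view shows the ruler at (165,163), the tall jar at (241,195), the slab at (262,190) and the pad at (300,285). The wrist view shows only bench, papers and books, so it isn't useful yet.

```bash
cat > h.py <<'E'
import numpy as np, cv2
from scipy.spatial.transform import Rotation as Ro
def cam(f,s=None):
    """R (cam->world), camera centre"""
    if "rvec" in f:
        R=cv2.Rodrigues(np.array(f["rvec"]))[0]; return R.T,-R.T@np.array(f["tvec"])
    T=np.eye(4);T[:3,:3]=Ro.from_euler("xyz",s["tcp_rot"]).as_matrix();T[:3,3]=s["eef_pos"]
    T=T@f["T_tool_cam"];return T[:3,:3],T[:3,3]
def cast(f,px,z,s=None):
    R,c=cam(f,s);px=np.atleast_2d(px).astype(float)
    d=np.c_[px,np.ones(len(px))]@np.linalg.inv(f["mtx"]).T@R.T
    return (c+d*((z-c[2])/d[:,2])[:,None])[:,:2]
def proj(f,P,s=None):
    R,c=cam(f,s);q=(np.atleast_2d(P)-c)@R@np.array(f["mtx"]).T;return q[:,:2]/q[:,2:]
E
python3 - <<'E'
import pickle;from h import *
np.set_printoptions(precision=0,suppress=True)
s,d=pickle.load(open("f0.pkl","rb"));S,W=d["scene"],d["side"]
print("cams",cam(S)[1],cam(W)[1])
print("jar lid",cast(S,[266,169],90),cast(W,[241,184],90))
print("pad",cast(S,[154,232],6),cast(W,[300,285],6))
print("slab scene",cast(S,[[250,205],[303,180],[328,198],[284,230]],18))
print("slab side",cast(W,[[231,182],[264,208],[295,190],[258,169]],18))
print("lamp head sc",cast(S,[[241,110],[258,107],[313,140],[292,154]],227),"sd",cast(W,[[211,149],[217,155],[278,133],[270,126]],227))
print("foot",cast(S,[328,188],3),cast(W,[242,168],3))
print("ruler side",cast(W,[[142,155],[152,149],[189,170],[179,178]],6),"top",cast(W,[[152,148],[176,161]],52),cast(S,[[345,110],[325,128]],52))
print("beaker",cast(S,[240,158],0),cast(W,[193,220],0))
print("tray sc",cast(S,[[109,240],[185,206],[197,232],[117,256]],18), "sd",cast(W,[[263,262],[286,247],[338,300],[315,320]],18))
E
```

```text
cams [1246. -529.  907.] [  96. -685.  772.]
jar lid [[554. -16.]] [[547. -18.]]
pad [[ 499. -346.]] [[ 496. -346.]]
slab scene [[582. -92.]
 [595.  87.]
 [691.  98.]
 [707. -71.]]
slab side [[573.  80.]
 [586. -83.]
 [717. -76.]
 [688.  83.]]
lamp head sc [[450. -20.]
 [466.  23.]
 [656.  51.]
 [666. -22.]] sd [[475.  15.]
 [473. -18.]
 [671. -30.]
 [677.  13.]]
foot [[652. 135.]] [[658. 137.]]
ruler side [[403. 418.]
 [449. 432.]
 [499. 235.]
 [450. 216.]] top [[430. 371.]
 [463. 250.]] [[451. 385.]
 [483. 269.]]
beaker [[389.   5.]] [[393.  18.]]
tray sc [[ 463. -453.]
 [ 478. -238.]
 [ 576. -258.]
 [ 523. -457.]] sd [[ 459. -241.]
 [ 540. -239.]
 [ 534. -436.]
 [ 454. -440.]]
```

Request:
send_rows(moves=[[[0.018,-0.03,0.006,0,0,-0.136,1],[0.018,-0.03,0.006,0,0,-0.136,1],[0.018,-0.03,0.006,0,0,-0.136,1],[0.018,-0.03,0.006,0,0,-0.136,1],[0.018,-0.03,0.006,0,0,-0.136,1],[0.018,-0.03,0.006,0,0,-0.136,1],[0.018,-0.03,0.006,0,0,-0.136,1],[0.018,-0.03,0.006,0,0,-0.136,1],[0.018,-0.03,0.006,0,0,-0.137,1],[0,0,0,0,0,0,1]]])

```text
clock: 1.15
eef_pos: [375.5, 315.3, 303.0]
tcp_rot: [3.14, 0.0, 1.564]
contact_force: [-0.4, -0.4, -0.6]
opening: 0.994
grasp_force: 0.0
```

```bash
cat > snap.py <<'E'
import sys,pickle,cv2
from rig import sense,grab_frame
def snap(tag,cams=("wrist",)):
    s=sense();d={}
    for n in cams:
        d[n]=grab_frame(n);cv2.imwrite(f"pics/{n}_{tag}.png",d[n]["img"][:,:,::-1])
    pickle.dump((s,d),open(f"f_{tag}.pkl","wb"));return s,d
if __name__=="__main__":
    s,d=snap(sys.argv[1],sys.argv[2:] or ("wrist",));print(s["clock"],s["eef_pos"].round(1),s["tcp_rot"].round(3),s["qpos"].round(2),s["opening"],s["grasp_force"],s["contact_force"].round(1))
E
python3 snap.py rul
```

```text
1.15 [375.5 315.3 303. ] [3.14  0.    1.564] [ 0.7   0.09  1.85 -0.    1.2   0.7 ] 0.994090505521079 0.0 [-0.4 -0.4 -0.6]
```

View pics/wrist_rul.png

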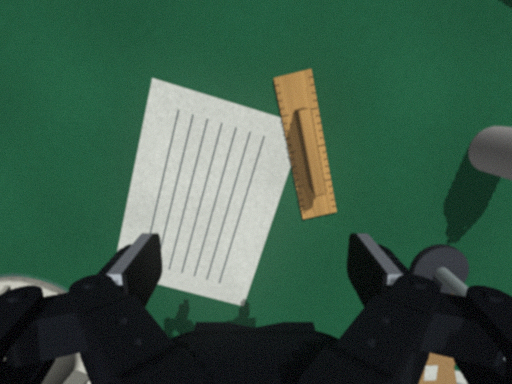

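The ruler is fully visible, with corners near (275,77), (311,69), (337,212) and (303,219).

Request:
send_rows(moves=[[[0.007,-0.048,0.004,0,0,0,1],[0.007,-0.048,0,0,0,0,1],[0.007,-0.048,0,0,0,0,1],[0.007,-0.048,0,0,0,0,1],[0.007,-0.048,0,0,0,0,1],[0.007,-0.048,0,0,0,0,1],[0.007,-0.048,0,0,0,0,1],[0.007,-0.048,0,0,0,0,1],[0.007,-0.048,0,0,0,0,1],[0.007,-0.048,0,0,0,0,1]]])

```text
clock: 2.2
eef_pos: [444.1, -163.2, 306.1]
tcp_rot: [3.141, -0.0, 1.573]
contact_force: [1.1, 1.1, 0.6]
opening: 1.001
grasp_force: 0.0
```

Request:
send_rows(moves=[[[0,-0.045,0,0,0,0,1],[0,-0.045,0,0,0,0,1],[0,-0.03,0,0,0,0,1],[0,0,0,0,0,0,1]]])

```text
clock: 2.6
eef_pos: [444.2, -284.4, 305.6]
tcp_rot: [-3.141, 0.0, 1.57]
contact_force: [0.6, -0.5, 0.1]
opening: 1.001
grasp_force: 0.0
```

```bash
python3 snap.py tray
```

```text
2.6 [ 444.2 -284.4  305.6] [-3.141  0.     1.57 ] [-0.57  0.15  1.77 -0.    1.22 -0.57] 1.0010620016849405 0.0 [ 0.6 -0.5  0.1]
```

View pics/wrist_tray.png

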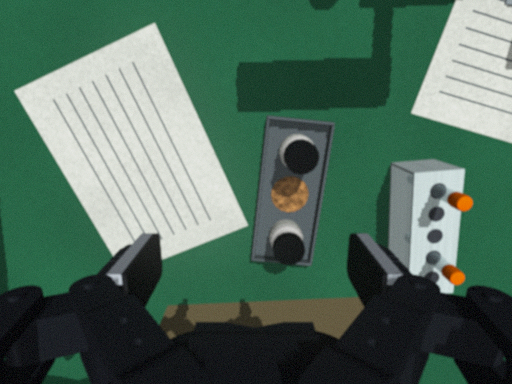

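The pad is at (290,194) between the two short jars. The tray corners are near (268,117), (334,123), (311,266) and (251,262), and the rack is to the right at columns 390–465.

Request:
send_rows(moves=[[[0.014,0.012,-0.012,0.131,0,0,1],[0.014,0.012,-0.012,0.131,0,0,1],[0.014,0.012,-0.012,0.131,0,0,1],[0.014,0.012,-0.012,0.131,0,0,1],[0.014,0.012,-0.012,0.131,0,0,1],[0.014,0.012,-0.012,0.131,0,0,1],[0.014,0.012,-0.012,0,0,0,1],[0,0,0,0,0,0,1]]])

```text
clock: 3.45
eef_pos: [542.5, -195.1, 219.9]
tcp_rot: [-3.137, -0.786, 1.57]
contact_force: [-0.5, 0.5, 0.2]
opening: 0.998
grasp_force: 0.0
```

```bash
python3 snap.py jar wrist scene side
```

```text
3.45 [ 542.5 -195.1  219.9] [-3.137 -0.786  1.57 ] [-0.67  0.58  1.58  0.59  1.55 -0.85] 0.9979665614275934 0.0 [-0.5  0.5  0.2]
```

View pics/wrist_jar.png

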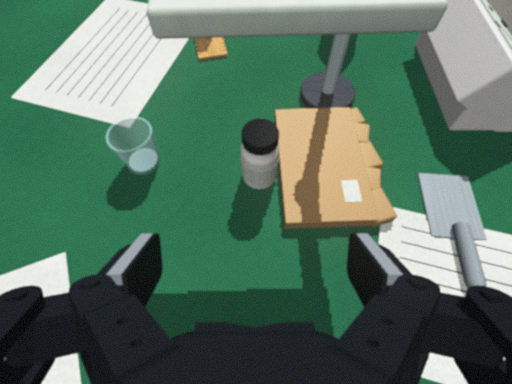

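The jar's lid is at (260,136). The slab's sawn edge runs from (275,110) to (286,223), and its right-hand end runs along row ~220. The lamp head's lower edge is at row ~30 and the beaker is at (135,145).

```bash
cat > m.py <<'E'
import pickle;from h import *
np.set_printoptions(precision=1,suppress=True)
def load(t,c="wrist"):
    s,d=pickle.load(open(f"f_{t}.pkl","rb"));return s,d[c]
def mask(f,lo,hi,roi):
    hsv=cv2.cvtColor(f["img"],cv2.COLOR_RGB2HSV);m=cv2.inRange(hsv,lo,hi)
    k=np.zeros_like(m);x0,y0,x1,y1=roi;k[y0:y1,x0:x1]=m[y0:y1,x0:x1]
    c=max(cv2.findContours(k,cv2.RETR_EXTERNAL,cv2.CHAIN_APPROX_NONE)[0],key=cv2.contourArea)
    return c[:,0,:]
E
python3 - <<'E'
from m import *
# ruler
s,f=load("rul");c=mask(f,(8,80,60),(28,255,255),(260,55,350,230))
w=cast(f,c,6,s).astype(np.float32);print("ruler rect z6",cv2.minAreaRect(w),len(c))
# pad
s,f=load("tray");c=mask(f,(5,90,60),(28,255,255),(260,160,320,225))
print("pad",cast(f,cv2.boundingRect(c)[:2]+np.array(cv2.boundingRect(c)[2:])/2-.5,6,s),cast(f,c,6,s).min(0),cast(f,c,6,s).max(0),cv2.minEnclosingCircle(cast(f,c,6,s).astype(np.float32)))
print("tray corners",cast(f,[[268,117],[334,123],[311,266],[251,262]],18,s),"rack",cast(f,[[391,163],[390,270]],67,s))
for r in((275,125,325,175),(265,225,310,265)):
    c=mask(f,(0,0,0),(180,255,40),r);(x,y),ra=cv2.minEnclosingCircle(cast(f,c,64,s).astype(np.float32));print("short lid",x,y,ra)
# jar, slab
s,f=load("jar");c=mask(f,(0,0,0),(180,255,45),(235,112,285,160));x,y,ww,hh=cv2.boundingRect(c);print(x,y,ww,hh)
e=cv2.fitEllipse(c);print(e,"jar lid top",cast(f,[260,132],90,s),"body x-range z55")
c=mask(f,(8,60,90),(28,255,255),(268,100,400,232))
a=cv2.approxPolyDP(c,4,True)[:,0];print(a.tolist());print(cast(f,a,18,s))
print("lamp",cast(f,[[157,36],[432,31]],215,s),"beaker",cast(f,[144,161],0,s))
E
```

```text
ruler rect z6 ((447.54730224609375, 320.81854248046875), (50.9604606628418, 200.63754272460938), 12.863018989562988) 353
pad [[ 494.3 -344.1]] [ 468.6 -369.8] [ 520.3 -319.1] ((495.1017761230469, -344.2078857421875), 26.711042404174805)
tray corners [[ 462.7 -236.1]
 [ 549.  -243.8]
 [ 528.6 -451.8]
 [ 439.8 -445.1]] rack [[ 607.5 -287.5]
 [ 622.5 -429.9]]
short lid 500.1038818359375 -280.64215087890625 20.20355224609375
short lid 484.37310791015625 -402.3721618652344 24.28061866760254
243 122 34 32
((260.1698303222656, 136.99844360351562), (31.031274795532227, 31.961090087890625), 50.657230377197266) jar lid top [[548.6 -15.1]] body x-range z55
[[357, 108], [275, 110], [286, 227], [375, 225], [395, 217], [380, 187], [382, 162]]
[[692.3  89.9]
 [572.2  86.1]
 [579.2 -97. ]
 [683.3 -94.4]
 [708.9 -84.2]
 [699.3 -43.2]
 [709.4  -5.5]]
lamp [[472.2 -30.1]
 [672.4 -24.7]] beaker [[389.1   8.4]]
```

```bash
python3 - <<'E'
from m import *
s,f=load("jar");c=mask(f,(8,60,40),(28,255,255),(262,100,400,236))
rows=np.arange(116,216,4);px=np.array([[c[c[:,1]==r,0].min()-.5,r] for r in rows])
for z in(0,18):
    w=cast(f,px,z,s);p=np.polyfit(w[:,1],w[:,0],1);print("sawn z",z,"slope",p[0],"x at y=0",p[1],"res",(w[:,0]-np.polyval(p,w[:,1])).std())
cols=np.arange(296,370,6);px=np.array([[x,c[c[:,0]==x,1].max()+.5] for x in cols])
w=cast(f,px,0,s);p=np.polyfit(w[:,0],w[:,1],1);print("end z0 slope",p[0],"y at x=580",np.polyval(p,580))
cols2=[300,340];img=f["img"];print("profile rows 214-232 @320",[tuple(v) for v in img[214:232,320].tolist()])
print("profile cols 270-292 row160",img[180,270:292].tolist())
px=np.array([[c[c[:,1]>0][:,0].min(),0]])
c0=c[(c[:,0]>290)&(c[:,0]<350)];t=np.array([[x,c0[c0[:,0]==x,1].min()-.5] for x in range(294,350,6)]);w=cast(f,t,18,s);p=np.polyfit(w[:,0],w[:,1],1);print("left end top slope",p[0],"y at x580",np.polyval(p,580))
E
python3 - <<'E'
import cv2;i=cv2.imread('pics/wrist_jar.png')[95:240,230:400];cv2.imwrite('pics/crop1.png',cv2.resize(i,None,fx=4,fy=4,interpolation=cv2.INTER_CUBIC))
E
```

```text
sawn z 0 slope -0.031420341473809975 x at y=0 575.8731172336277 res 0.8176918331680664
sawn z 18 slope -0.031420341473810315 x at y=0 573.85043721161 res 0.7762854886862929
end z0 slope 0.04125138311502961 y at x=580 -90.8132386772139
profile rows 214-232 @320 [(149, 124, 85), (139, 111, 78), (133, 110, 75), (136, 114, 81), (131, 102, 68), (136, 108, 77), (134, 108, 77), (119, 97, 64), (109, 90, 63), (98, 77, 50), (99, 82, 58), (97, 80, 56), (82, 75, 52), (67, 72, 46), (43, 71, 49), (42, 71, 54), (40, 76, 52), (37, 69, 49)]
profile cols 270-292 row160 [[102, 102, 98], [95, 96, 91], [98, 98, 94], [95, 99, 90], [84, 100, 86], [71, 115, 88], [55, 119, 83], [53, 109, 76], [50, 87, 64], [46, 65, 46], [80, 81, 52], [133, 112, 81], [188, 156, 111], [214, 179, 133], [218, 184, 131], [216, 183, 136], [218, 183, 135], [218, 186, 136], [219, 185, 139], [215, 180, 132], [217, 181, 136], [217, 187, 137]]
left end top slope 0.052576855657356494 y at x580 88.80060613164565
```

View pics/crop1.png

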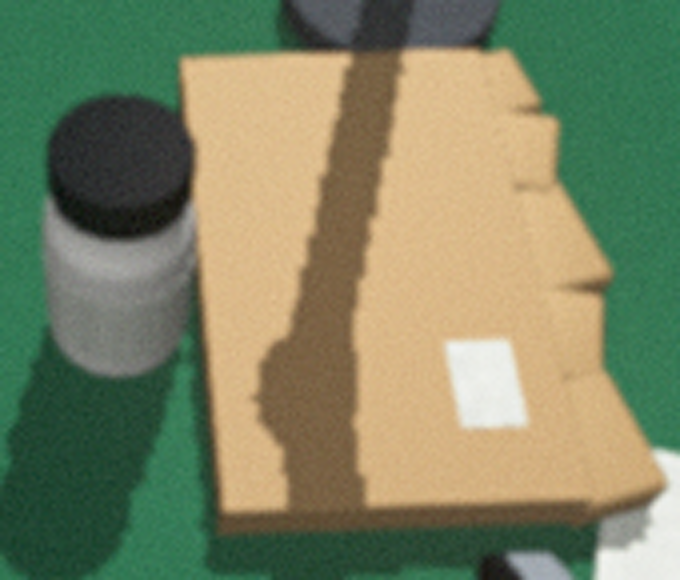

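The crop shows the jar standing just off the sawn edge. Its lid top is centred at about (260,132) in the full image, and the slab top's front edge is crisp. Next I approach the jar along the tool axis.

Request:
send_rows(moves=[[[0.001,0.0225,-0.0206,0,0,0,1],[0.001,0.0225,-0.0206,0,0,0,1],[0.001,0.0225,-0.0206,0,0,0,1],[0.001,0.0225,-0.0206,0,0,0,1],[0.001,0.0225,-0.0206,0,0,0,1],[0.001,0.0225,-0.0206,0,0,0,1],[0,0,0,0,0,0,1],[0,0,0,0,0,0,1]]])

```text
clock: 4.4
eef_pos: [548.2, -63.0, 100.1]
tcp_rot: [3.139, -0.784, 1.574]
contact_force: [0.3, -0.0, 0.1]
opening: 1.001
grasp_force: 0.0
```

```bash
python3 snap.py app
```

```text
4.4 [548.2 -63.  100.1] [ 3.139 -0.784  1.574] [-0.49  0.65  1.78  0.72  1.24 -0.93] 1.0013886500329476 0.0 [ 0.3 -0.   0.1]
```

View pics/wrist_app.png

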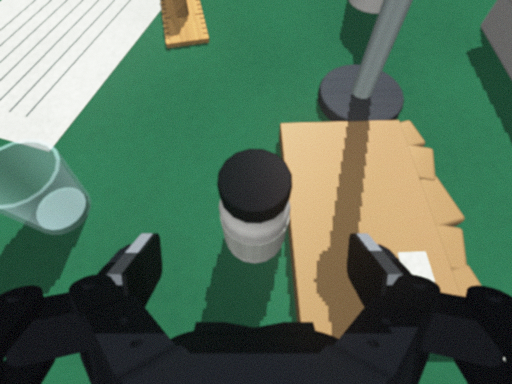

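The jar is centred between the fingers at (255,200). I move in and close.

Request:
send_rows(moves=[[[0,0.016,-0.015,0,0,0,1],[0,0.016,-0.015,0,0,0,1],[0,0.015,-0.014,0,0,0,1],[0,0,0,0,0,0,1],[0,0,0,0,0,0,0.0],[0,0,0,0,0,0,-0.3],[0,0,0,0,0,0,-0.6],[0,0,0,0,0,0,-0.6],[0,0,0,0,0,0,-0.6],[0,0,0,0,0,0,-0.6]]], grip_force=45)

```text
clock: 5.45
eef_pos: [548.6, -17.0, 55.9]
tcp_rot: [3.139, -0.786, 1.572]
contact_force: [-0.2, -3.5, 5.6]
opening: 0.519
grasp_force: 45.2
```

Request:
send_rows(moves=[[[0,0,0.006,0,0,0,-0.6],[0,0,0.012,0,0,0,-0.6],[0,-0.02,0.012,0,0,0,-0.6],[0,-0.03,0.01,0,0,0,-0.6],[0,-0.03,0.01,0,0,0,-0.6],[-0.01,-0.03,0.015,0,0,-0.03,-0.6],[-0.01,-0.03,0.015,0,0,-0.03,-0.6],[-0.01,-0.03,0.015,0,0,-0.03,-0.6],[-0.01,-0.03,0.01,0,0,-0.025,-0.6],[-0.01,-0.03,0,0,0,0,-0.6]]])

```text
clock: 6.45
eef_pos: [497.4, -247.8, 162.1]
tcp_rot: [3.139, -0.784, 1.456]
contact_force: [0.7, 0.1, -1.8]
opening: 0.518
grasp_force: 46.6
```

Request:
send_rows(moves=[[[-0.003,-0.03,0,0,0,0,-0.6],[0,-0.03,0,0,0,0,-0.6],[0,-0.025,0,0,0,0,-0.6],[0,-0.013,0,0,0,0,-0.6],[0,0,0,0,0,0,-0.6],[0,0,0,0,0,0,-0.6]]])

```text
clock: 7.05
eef_pos: [494.7, -343.1, 159.8]
tcp_rot: [-3.141, -0.787, 1.455]
contact_force: [0.0, -0.4, -2.1]
opening: 0.517
grasp_force: 46.6
```

```bash
python3 snap.py carry wrist side scene
```

```text
7.05 [ 494.7 -343.1  159.8] [-3.141 -0.787  1.455] [-0.89  0.71  1.48  0.53  1.56 -0.95] 0.5168786227911787 46.57810599077493 [ 0.  -0.4 -2.1]
```

View pics/side_carry.png

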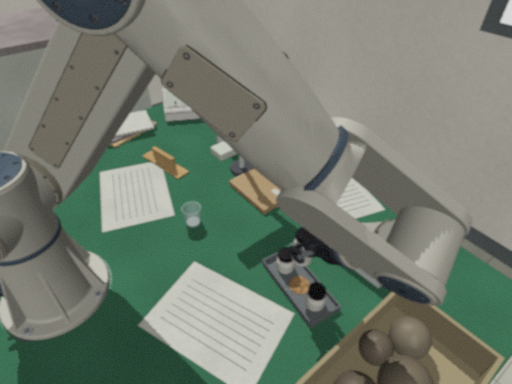

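The side view shows the jar held above the tray with the arm folded over it, and the crate at lower right near (400,290). I'll check the crate's height and the rock clearance before lowering.

```bash
python3 - <<'E'
from m import *
s,d=pickle.load(open("f0.pkl","rb"));S,W=d["scene"],d["side"]
def tri(a,b):
    P=[]
    for f in(S,W):
        R,c=cam(f);P.append(np.array(f["mtx"])@np.c_[R.T,-R.T@c])
    X=cv2.triangulatePoints(P[0],P[1],np.float64(a).reshape(2,1),np.float64(b).reshape(2,1));X=(X[:3]/X[3]).T;return X,proj(S,X)-a,proj(W,X)-b
for a in([45,205],[112,297]):
    for b in ([401,290],[498,357]): print(a,b,*tri(a,b))
print("stone?",*tri([33,240],[410,337]))
E
```

```text
[45, 205] [401, 290] [[ 502.9 -550.5  245.6]] [[-3.3  2.8]] [[-5.6 -4.7]]
[45, 205] [498, 357] [[ 534.9 -632.2  267.6]] [[-46.   24.6]] [[-43.2 -54.4]]
[112, 297] [401, 290] [[ 650.1 -515.3   54.6]] [[-0.6  0.5]] [[-0.8 -0.6]]
[112, 297] [498, 357] [[ 684.9 -626.1   98.1]] [[-51.7  31.3]] [[-37.3 -51. ]]
stone? [[ 496.2 -603.1  164.5]] [[-2.5  1.9]] [[-4.3 -3.2]]
```

```bash
python3 - <<'E'
from m import *
s,f=load("carry","side");g=load("carry","scene")[1]
R=Ro.from_euler("xyz",s["tcp_rot"]).as_matrix();t=s["eef_pos"]
for d in range(0,351,50):
    X=t-R[:,2]*d;print(d,X,proj(f,X),proj(g,X))
for z in (60,100,130): print(z,"crate stones",cast(load("rul","wrist")[1],[[0,0]],z,s)[0]*0, cast(g,[[33,228],[27,255]],z).tolist())
E
```

```text
0 [ 494.7 -343.1  159.8] [[304.9 244.8]] [[141.7 190.5]]
50 [ 490.6 -378.3  195.2] [[316.6 245.2]] [[123.7 185.6]]
100 [ 486.6 -413.5  230.5] [[329.8 245.7]] [[104.3 180.2]]
150 [ 482.6 -448.6  265.8] [[345.  246.2]] [[ 83.2 174.4]]
200 [ 478.5 -483.8  301.1] [[362.4 246.9]] [[ 60.4 168.1]]
250 [ 474.5 -519.   336.4] [[382.8 247.6]] [[ 35.6 161.2]]
300 [ 470.5 -554.2  371.7] [[406.8 248.5]] [[  8.4 153.7]]
350 [ 466.4 -589.3  407. ] [[435.7 249.5]] [[-21.4 145.4]]
60 crate stones [0. 0.] [[349.90778417657464, -595.5135483798866], [425.50858093046816, -631.9829488688247]]
100 crate stones [ 0. -0.] [[392.23381680437797, -592.3476284715877], [464.2626898948315, -627.0939530117103]]
130 crate stones [ 0. -0.] [[423.9783412752306, -589.9731885403634], [493.32827161810405, -623.4272061188746]]
```

View pics/scene_carry.png

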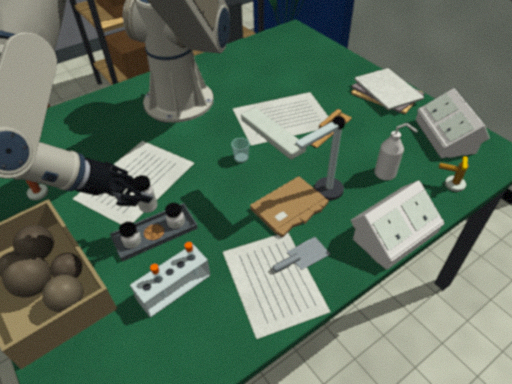

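The scene view shows the jar hanging upright over the tray at (145,190), and the wrist is well above the crate's stones. Lowering.

Request:
send_rows(moves=[[[0,-0.001,-0.015,0,0,0,-0.6],[0,-0.001,-0.02,0,0,0,-0.6],[0,0,-0.02,0,0,0,-0.6],[0,0,-0.015,0,0,0,-0.6],[0,0,-0.01,0,0,0,-0.6],[0,0,-0.007,0,0,0,-0.6],[0,0,-0.004,0,0,0,-0.6],[0,0,0,0,0,0,-0.6],[0,0,0,0,0,0,-0.6]]])

```text
clock: 8.1
eef_pos: [495.1, -346.2, 69.2]
tcp_rot: [3.141, -0.786, 1.456]
contact_force: [0.2, -0.0, -1.9]
opening: 0.518
grasp_force: 46.6
```

```bash
python3 snap.py low
```

```text
8.1 [ 495.1 -346.2   69.2] [ 3.141 -0.786  1.456] [-0.89  0.83  1.49  0.53  1.45 -1.01] 0.5182325508194395 46.560496338643134 [ 0.2 -0.  -1.9]
```

View pics/wrist_low.png

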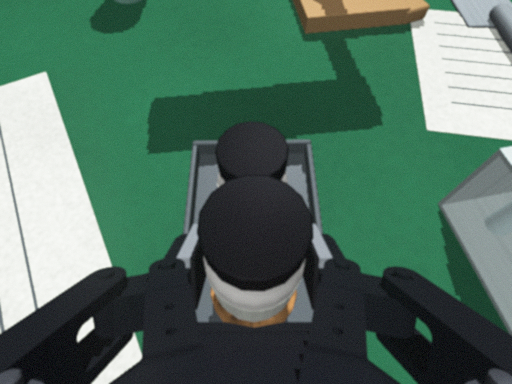

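The jar sits over the cork pad between the short jars, at (255,300). That was my 11th viewed picture, one over the limit of 10. I'll view no more and work from numbers only.

Request:
send_rows(moves=[[[0,0,-0.002,0,0,0,-0.6],[0,0,-0.002,0,0,0,-0.6],[0,0,-0.0015,0,0,0,-0.6],[0,0,0,0,0,0,-0.6]]])

```text
clock: 8.55
eef_pos: [494.7, -345.9, 63.0]
tcp_rot: [-3.141, -0.786, 1.456]
contact_force: [-0.3, -0.0, -1.5]
opening: 0.519
grasp_force: 46.6
```

Request:
send_rows(moves=[[[0,0,-0.001,0,0,0,-0.6],[0,0,0,0,0,0,-0.6]]])

```text
clock: 8.75
eef_pos: [494.8, -346.0, 62.1]
tcp_rot: [-3.142, -0.786, 1.456]
contact_force: [0.6, 0.4, -1.8]
opening: 0.517
grasp_force: 46.6
```

Request:
send_rows(moves=[[[0,0,-0.001,0,0,0,-0.6],[0,0,0,0,0,0,-0.6]]])

```text
clock: 8.95
eef_pos: [494.8, -346.0, 61.9]
tcp_rot: [3.141, -0.787, 1.456]
contact_force: [-1.1, -0.1, 4.0]
opening: 0.514
grasp_force: 47.0
```

Contact: the jar is on the pad. I release it and back out along the tool axis.

Request:
send_rows(moves=[[[0,0,0,0,0,0,0.1],[0,0,0,0,0,0,0.3],[0,0,0,0,0,0,0.6],[0,0,0,0,0,0,0.8],[0,0,0,0,0,0,0.8],[0,0,0,0,0,0,0.8]]])

```text
clock: 9.55
eef_pos: [494.8, -346.0, 61.2]
tcp_rot: [-3.142, -0.786, 1.456]
contact_force: [0.1, -0.2, -0.1]
opening: 0.899
grasp_force: 0.0
```

Request:
send_rows(moves=[[[0,-0.005,0.006,0,0,0,0.8],[0,-0.01,0.011,0,0,0,0.8],[0,-0.018,0.019,0,0,0,0.8],[0,-0.02,0.022,0,0,0,0.8],[0,-0.02,0.022,0,0,0,0.8],[0,-0.015,0.022,0,0,0,0.8],[0,0,0.03,0,0,0,0.8],[0,0,0.03,0,0,0,0.8],[0,0,0,0,0,0,0.8]]])

```text
clock: 10.45
eef_pos: [495.8, -436.3, 228.8]
tcp_rot: [3.134, -0.781, 1.461]
contact_force: [0.8, -0.2, 0.6]
opening: 0.899
grasp_force: 0.0
```

```bash
python3 snap.py rel wrist scene side; python3 - <<'E'
from m import *
s,f=load("rel")
p=proj(f,[[495,-344,96],[500,-281,64],[484,-404,64],[495,-344,6]],s);print("expected px: lid, short a, short b, pad",p)
x,y=p[0].astype(int);hsv=cv2.cvtColor(f["img"],cv2.COLOR_RGB2HSV)
x0,y0=max(x-70,0),max(y-70,0)
m=cv2.inRange(hsv,(0,0,0),(180,255,50));n,l,st,ce=cv2.connectedComponentsWithStats(m[:300])
for i in range(1,n):
    if st[i,4]>300: print(st[i],ce[i],cast(f,ce[i],96,s),cast(f,ce[i],64,s))
E
```

```text
10.45 [ 495.8 -436.3  228.8] [ 3.134 -0.781  1.461] [-0.96  0.74  1.24  0.5   1.76 -0.9 ] 0.8986577770253797 0.0 [ 0.8 -0.2  0.6]
expected px: lid, short a, short b, pad [[241.2 204.8]
 [241.1 167.7]
 [236.7 276.9]
 [243.4 237.5]]
[454   9  58  89 934] [484.7  51.5] [[ 837.9 -155.1]] [[ 879.3 -116.8]]
[ 221  155   43   75 2308] [241.5 193.3] [[ 496.5 -331.6]] [[ 497.2 -314.3]]
[ 336  231  163   69 4018] [394.  280.4] [[ 617.3 -429.8]] [[ 632.4 -424.3]]
[  11  232  161   68 3777] [114.2 281. ] [[ 381.6 -403.2]] [[ 368.6 -394.5]]
[ 221  257   43   43 1456] [242.4 278.6] [[ 489.4 -413.7]] [[ 489.3 -406.2]]
```

The lid's column centre is 241.5 against an expected 241.2, so the jar is standing on the pad. Next I look at the cleared sawn edge.

Request:
send_rows(moves=[[[0.008,0.035,0,0,0,0.025,0.8],[0.008,0.04,0,0,0,0.025,0.8],[0.008,0.04,0,0,0,0.025,0.8],[0.008,0.04,0,0,0,0.025,0.8],[0.008,0.04,0,0,0,0.01,0.8],[0.006,0.04,0,0,0,0,0.8],[0,0.01,-0.005,0,0,0,0.8],[0,0,0,0,0,0,0.8],[0,0,0,0,0,0,0.8]]])

```text
clock: 11.5
eef_pos: [540.6, -189.7, 217.6]
tcp_rot: [-3.14, -0.786, 1.565]
contact_force: [0.4, -0.6, -0.4]
opening: 0.899
grasp_force: 0.0
```

```bash
python3 snap.py slab wrist side; python3 - <<'E'
from m import *
s,f=load("slab")
for lo in (40,90,150):
    c=mask(f,(8,60,lo),(28,255,255),(258,95,405,240))
    a=cv2.approxPolyDP(c,4,True)[:,0];print(lo,a.tolist())
    r0,r1=c[:,1].min(),c[:,1].max()
    px=np.array([[c[c[:,1]==r,0].min()-.5,r] for r in range(r0+8,r1-12,3)])
    for z in(0,18):
        w=cast(f,px,z,s);p=np.polyfit(w[:,1],w[:,0],1);print(" sawn z",z,"slope",p[0],"x at y=0",p[1],"res",(w[:,0]-np.polyval(p,w[:,1])).std())
    t=np.array([[x,c[c[:,0]==x,1].max()+.5] for x in range(298,366,4)]);print(" end y@580 z0,z18",[np.polyval(np.polyfit(*cast(f,t,z,s).T,1),580) for z in(0,18)])
    t=np.array([[x,c[c[:,0]==x,1].min()-.5] for x in range(284,345,4)]);print(" left end",[np.polyval(np.polyfit(*cast(f,t,z,s).T,1),580) for z in(18,)])
# jar check from side/scene
g=load("rel","scene")[1]; h=load("slab","side")[1]
for q in(g,h):
    p=proj(q,[[495,-344,96],[495,-344,6]]);x,y=p[0].round().astype(int);print(p)
    c=mask(q,(0,0,0),(180,255,55),(x-9,y-9,x+10,y+14));b=cv2.boundingRect(c);print("lid box",b)
E
```

```text
11.5 [ 540.6 -189.7  217.6] [-3.14  -0.786  1.565] [-0.66  0.57  1.59  0.59  1.54 -0.85] 0.8990421055810166 0.0 [ 0.4 -0.6 -0.4]
40 [[357, 109], [275, 112], [287, 231], [377, 228], [397, 219], [381, 189], [383, 164]]
 sawn z 0 slope -0.03709905852315809 x at y=0 575.846419140836 res 0.43382955979048776
 sawn z 18 slope -0.037099058523157556 x at y=0 573.6258485770182 res 0.41171937323586383
 end y@580 z0,z18 [np.float64(-90.25327982135903), np.float64(-97.36410932410146)]
 left end [np.float64(88.77072319904454)]
90 [[357, 109], [275, 112], [287, 230], [378, 227], [397, 219], [381, 189], [383, 164]]
 sawn z 0 slope -0.03983073818863868 x at y=0 576.2632778003006 res 0.41531101265799697
 sawn z 18 slope -0.039830738188641426 x at y=0 573.9893210931303 res 0.3941446265489055
 end y@580 z0,z18 [np.float64(-89.244709625426), np.float64(-96.3963436104089)]
 left end [np.float64(88.67100339066101)]
150 [[332, 109], [319, 175], [323, 224], [397, 219], [381, 189], [381, 172], [374, 168], [383, 165], [368, 140], [369, 127], [356, 109]]
 sawn z 0 slope 0.21420980186953664 x at y=0 633.7007427965291 res 2.0477164626329616
 sawn z 18 slope 0.21420980186953312 x at y=0 631.4885125917017 res 1.9433542955606045Traceback (most recent call last):
  File "<stdin>", line 10, in <module>
    return umr_maximum(a, axis, None, out, keepdims, initial, where)
ValueError: zero-size array to reduction operation maximum which has no identity
```

Request:
send_rows(moves=[[[-0.04,0,0.028,-0.0415,0,0,0.8],[-0.04,0,0.028,-0.0415,0,0,0.8],[-0.04,0,0.028,-0.0415,0,0,0.8],[-0.04,0,0.028,-0.0415,0,0,0.8],[0,0.045,0,0,0,0,0.8],[0,0.045,0,0,0,0,0.8],[0,0.045,0,0,0,0,0.8],[0,0.045,0,0,0,0,0.8],[0,0.045,0,0,0,0,0.8],[0,0.045,0,0,0,0,0.8]]])

```text
clock: 12.6
eef_pos: [381.2, 81.6, 330.6]
tcp_rot: [3.139, -0.62, 1.565]
contact_force: [0.8, 0.8, 1.2]
opening: 0.901
grasp_force: 0.0
```

Request:
send_rows(moves=[[[0.01,0.045,0,0,0,0.0576,0.8],[0.01,0.045,0,0,0,0.0576,0.8],[0.01,0.045,0,0,0,0.0576,0.8],[0.01,0.045,0,0,0,0.0577,0.8],[0.012,0.016,-0.025,0,0,0,0.8],[0.012,0.008,-0.025,0,0,0,0.8],[0.012,0,-0.025,0,0,0,0.8],[0,0,0,0,0,0,0.8],[0,0,0,0,0,0,0.8]]])

```text
clock: 13.5
eef_pos: [457.2, 284.4, 255.3]
tcp_rot: [-3.141, -0.62, 1.795]
contact_force: [0.3, -0.5, -0.1]
opening: 0.896
grasp_force: 0.0
```

```bash
python3 snap.py pre; python3 - <<'E'
from m import *
s,f=load("pre")
P=proj(f,[[447.5,320.8,6],[425.2,418.3,6],[469.8,223.3,6]],s);print(P)
c=mask(f,(8,80,50),(28,255,255),(130,0,400,300));x=cv2.boundingRect(c);print(x)
print(cv2.minAreaRect(cast(f,c,6,s).astype(np.float32)))
E
```

```text
13.5 [457.2 284.4 255.3] [-3.141 -0.62   1.795] [ 0.19  0.24  1.93  0.7   1.11 -0.4 ] 0.8956774998496909 0.0 [ 0.3 -0.5 -0.1]
[[252.5 253.6]
 [252.6 178.6]
 [252.4 343.5]]
(232, 179, 43, 121)
((442.8521423339844, 343.602783203125), (50.74884033203125, 152.37451171875), 12.860982894897461)
```

Request:
send_rows(moves=[[[-0.002,0.003,-0.035,0,0,0,0.8],[0,0,-0.045,0,0,0,0.8],[0,0,-0.045,0,0,0,0.8],[0,0,-0.035,0,0,0,0.8],[0,0,-0.025,0,0,0,0.8],[0,0,-0.018,0,0,0,0.8],[0,0,-0.01,0,0,0,0.8],[0,0,0,0,0,0,0.8],[0,0,0,0,0,0,0.8]]])

```text
clock: 14.45
eef_pos: [455.7, 288.1, 43.4]
tcp_rot: [3.139, -0.62, 1.798]
contact_force: [1.2, 0.0, -0.3]
opening: 0.896
grasp_force: 0.0
```

Request:
send_rows(moves=[[[0,0,0,0,0,0,0.2],[0,0,0,0,0,0,-0.2],[0,0,0,0,0,0,-0.5],[0,0,0,0,0,0,-0.9],[0,0,0,0,0,0,-0.9],[0,0,0,0,0,0,-0.9],[0,0,0,0,0,0,-0.9],[0,0,0,0,0,0,-0.9]]], grip_force=70)

```text
clock: 15.25
eef_pos: [455.0, 288.0, 42.6]
tcp_rot: [3.14, -0.62, 1.797]
contact_force: [-0.8, -2.8, 5.6]
opening: 0.174
grasp_force: 68.8
```

Request:
send_rows(moves=[[[0,0,0.01,0,0,0,-0.9],[0,0,0.03,0,0,0,-0.9],[0,0,0.04,0,0,0,-0.9],[-0.015,-0.01,0.02,0,0,-0.0376,-0.9],[-0.015,-0.01,0.02,0,0,-0.0376,-0.9],[-0.015,-0.01,0.02,0,0,-0.0376,-0.9],[-0.015,-0.01,0.02,0,0,-0.0376,-0.9],[-0.015,-0.01,0.02,0,0,-0.0376,-0.9],[0,-0.03,0,0,0,0,-0.9],[0,-0.04,0,0,0,0,-0.9]]])

```text
clock: 16.25
eef_pos: [379.0, 167.8, 223.4]
tcp_rot: [3.138, -0.62, 1.613]
contact_force: [0.9, -0.1, -2.3]
opening: 0.175
grasp_force: 68.5
```

Request:
send_rows(moves=[[[0,-0.04,0,0,0,0,-0.9],[0,-0.04,0,0,0,0,-0.9],[0,-0.04,0,0,0,0,-0.9],[0,-0.04,0,0,0,0,-0.9],[0,-0.04,0,0,0,0,-0.9],[0,-0.04,0,0,0,0,-0.9],[0,-0.04,0,0,0,0,-0.9],[0,-0.025,0,0,0,0,-0.9],[0,0,0,0,0,0,-0.9],[0,0,0,0,0,0,-0.9]]])

```text
clock: 17.25
eef_pos: [379.5, -137.0, 222.3]
tcp_rot: [3.142, -0.62, 1.607]
contact_force: [0.5, 0.5, -0.7]
opening: 0.17
grasp_force: 68.5
```

Request:
send_rows(moves=[[[0.015,-0.005,-0.01,0,0,0,-0.9],[0.025,-0.005,-0.015,0,0,0,-0.9],[0.025,0,-0.015,0,0,0,-0.9],[0.025,0,-0.02,0,0,0,-0.9],[0.025,0,-0.025,0,0,0,-0.9],[0.02,0,-0.025,0,0,0,-0.9],[0.015,0,-0.015,0,0,0,-0.9],[0,0,-0.01,0,0,0,-0.9],[0,0,0,0,0,0,-0.9],[0,0,0,0,0,0,-0.9]]])

```text
clock: 18.25
eef_pos: [529.0, -146.3, 87.7]
tcp_rot: [3.141, -0.62, 1.609]
contact_force: [-0.2, -0.3, -0.5]
opening: 0.174
grasp_force: 68.5
```

```bash
python3 snap.py hold; python3 - <<'E'
from m import *
s,f=load("hold")
c=mask(f,(8,80,50),(28,255,255),(200,0,300,300));print(cv2.boundingRect(c))
# ruler underside estimated at TCP z-42.6; base top +6
z=s["eef_pos"][2]-36.6
print(cv2.minAreaRect(cast(f,c,z,s).astype(np.float32)),s["eef_pos"],z)
E
```

```text
18.25 [ 529.  -146.3   87.7] [ 3.141 -0.62   1.609] [-0.56  0.63  1.75  0.54  1.2  -0.92] 0.17441405631159784 68.4522020816803 [-0.2 -0.3 -0.5]
(211, 73, 86, 227)
((527.0767822265625, -88.35226440429688), (50.260746002197266, 149.67022705078125), 2.1184473037719727) [ 529.  -146.3   87.7] 51.12201452398322
```

Request:
send_rows(moves=[[[0,0.015,-0.01,0,0,0,-0.9],[0,0.025,-0.01,0,0,0,-0.9],[0,0.025,-0.005,0,0,0,-0.9],[0,0.025,0,0,0,0,-0.9],[0,0.02,0,0,0,0,-0.9],[0,0.012,0,0,0,0,-0.9],[0,0,-0.008,0,0,0,-0.9],[0,0,-0.006,0,0,0,-0.9],[0,0,0,0,0,0,-0.9],[0,0,0,0,0,0,-0.9]]])

```text
clock: 19.3
eef_pos: [529.9, -25.8, 47.8]
tcp_rot: [3.141, -0.62, 1.608]
contact_force: [-0.8, 0.4, -0.8]
opening: 0.173
grasp_force: 68.6
```

```bash
python3 snap.py near; python3 - <<'E'
from m import *
s,f=load("near");hsv=cv2.cvtColor(f["img"],cv2.COLOR_RGB2HSV)
z=s["eef_pos"][2]-36.6;print(z)
m=cv2.inRange(hsv,(8,70,50),(28,255,255))
for r in range(60,300,20):
    d=np.flatnonzero(np.diff(np.r_[0,(m[r]>0)*1,0]));print(r,d.reshape(-1,2)[np.diff(d.reshape(-1,2),axis=1)[:,0]>8].tolist())
print(proj(f,[[574,50,18],[576,50,0],[579,-50,18],[553,50,z],[576-3.4,90,18]],s))
E
```

```text
19.3 [529.9 -25.8  47.8] [ 3.141 -0.62   1.608] [-0.38  0.64  1.88  0.67  1.02 -0.9 ] 0.17284768822311058 68.60999822616577 [-0.8  0.4 -0.8]
11.234019946605848
60 []
80 [[219, 290]]
100 [[217, 291], [322, 508]]
120 [[217, 292], [320, 512]]
140 [[215, 293], [322, 512]]
160 [[214, 294], [324, 512]]
180 [[213, 295], [326, 512]]
200 [[212, 296], [327, 512]]
220 [[211, 297], [329, 512]]
240 [[236, 273], [331, 512]]
260 [[236, 273], [333, 512]]
280 [[235, 274], [392, 512]]
[[329.3 142.4]
 [326.2 155.3]
 [348.7 318.2]
 [293.9 146.4]
 [324.3  88.7]]
```

```bash
cat > gap.py <<'E'
import sys
from m import *
s,f=load(sys.argv[1]);zr=float(sys.argv[2]);hsv=cv2.cvtColor(f["img"],cv2.COLOR_RGB2HSV)
m=cv2.inRange(hsv,(8,70,50),(28,255,255));A=[];B=[]
for r in range(115,230,3):
    d=np.flatnonzero(np.diff(np.r_[0,(m[r]>0)*1,0])).reshape(-1,2);d=d[np.diff(d,axis=1)[:,0]>8]
    if len(d)<2: continue
    A.append([d[0,1]-.5,r]);B.append([d[1,0]-.5,r])
a=cast(f,A,zr,s);pa=np.polyfit(a[:,1],a[:,0],1);print("ruler edge",pa)
for z in(0,18):
    b=cast(f,B,z,s);pb=np.polyfit(b[:,1],b[:,0],1);print("slab z",z,pb,"gap@-50,0,80",[np.polyval(pb,y)-np.polyval(pa,y) for y in(-50,0,80)])
t=np.array([[x,np.flatnonzero(m[:150,x])[0]-.5] for x in range(230,280,5)]);print("ruler left end y",cast(f,t,zr,s)[:,1].mean())
t=np.array([[x,np.flatnonzero(m[:150,x])[0]-.5] for x in range(330,380,5)]);print("slab left end y",cast(f,t,18,s)[:,1])
E
python3 gap.py near 11.2
```

```text
ruler edge [  0.2 543.4]
slab z 0 [  0.3 560. ] gap@-50,0,80 [np.float64(13.556387635903093), np.float64(16.603631477963063), np.float64(21.47922162525913)]
slab z 18 [  0.3 558.3] gap@-50,0,80 [np.float64(11.832743738869453), np.float64(14.879987580929082), np.float64(19.75557772822458)]
ruler left end y 107.33834193637976
slab left end y [87.9 88.1 88.2 88.3 88.4 88.6 88.7 88.8 88.9 89. ]
```

```bash
sed -i 's/    if len(d)<2: continue/    l=d[d[:,1]<SP]; q=d[d[:,0]>l[-1,1]] if len(l) else []\n    if not len(l) or not len(q): continue/; s/A.append(\[d\[0,1\]-.5,r\]);B.append(\[d\[1,0\]-.5,r\])/A.append([l[-1,1]-.5,r]);B.append([q[0,0]-.5,r])/; s/^s,f=load/SP=float(sys.argv[3]);np.set_printoptions(precision=4,suppress=True);s,f=load/' gap.py; python3 gap.py near 11.2 312; rm -f /dev/null/x 2>/dev/null; python3 - <<'E'
from m import *
s,f=load("near");m=cv2.inRange(cv2.cvtColor(f["img"],cv2.COLOR_RGB2HSV),(8,70,50),(28,255,255))
for r in range(115,230,12): print(r,np.flatnonzero(np.diff(np.r_[0,(m[r]>0)*1,0])).tolist()[:12])
E
```

```text
ruler edge [ -0.0351 554.2119]
slab z 0 [ -0.0379 575.6993] gap@-50,0,80 [np.float64(21.624777282984496), np.float64(21.487465770016797), np.float64(21.26776734926841)]
slab z 18 [ -0.0379 571.2528] gap@-50,0,80 [np.float64(17.178252330311807), np.float64(17.040940817343994), np.float64(16.821242396595608)]
ruler left end y 107.33834193637976
slab left end y [87.9402 88.0622 88.1843 88.3064 88.4284 88.5505 88.6726 88.7947 88.9168
 89.0389]
115 [217, 292, 320, 512]
127 [216, 293, 321, 512]
139 [216, 293, 322, 512]
151 [215, 294, 323, 512]
163 [214, 294, 324, 512]
175 [214, 295, 325, 512]
187 [213, 296, 326, 512]
199 [212, 296, 327, 512]
211 [212, 297, 328, 512]
223 [211, 224, 236, 273, 284, 297, 329, 512]
```

Parallel within 3 mrad with about 20 mm to go, and the right-hand end is aligned within about 1 mm. I lower and push toward the slab.

Request:
send_rows(moves=[[[0,0.001,-0.002,0,0,0,-0.9],[0.004,0,-0.002,0,0,0,-0.9],[0.005,0,0,0,0,0,-0.9],[0.004,0,0,0,0,0,-0.9],[0.002,0,0,0,0,0,-0.9],[0,0,0,0,0,0,-0.9],[0,0,0,0,0,0,-0.9]]])

```text
clock: 20.05
eef_pos: [544.8, -23.9, 44.2]
tcp_rot: [3.141, -0.62, 1.609]
contact_force: [-0.1, 0.5, -1.8]
opening: 0.175
grasp_force: 68.6
```

Request:
send_rows(moves=[[[0.001,0,0,0,0,0,-0.9],[0.001,0,0,0,0,0,-0.9],[0,0,0,0,0,0,-0.9]]])

```text
clock: 20.35
eef_pos: [547.0, -24.0, 44.2]
tcp_rot: [3.14, -0.62, 1.609]
contact_force: [-0.6, 0.5, -0.8]
opening: 0.177
grasp_force: 68.6
```

Request:
send_rows(moves=[[[0.001,0,-0.001,0,0,0,-0.9],[0.001,0,0,0,0,0,-0.9],[0,0,0,0,0,0,-0.9]]])

```text
clock: 20.65
eef_pos: [549.0, -24.0, 43.1]
tcp_rot: [3.141, -0.62, 1.609]
contact_force: [0.5, 0.3, -1.3]
opening: 0.176
grasp_force: 68.6
```

Request:
send_rows(moves=[[[0.001,0,0,0,0,0,-0.9],[0,0,0,0,0,0,-0.9]]])

```text
clock: 20.85
eef_pos: [550.0, -24.0, 43.2]
tcp_rot: [3.14, -0.62, 1.609]
contact_force: [-0.8, 0.3, -1.7]
opening: 0.175
grasp_force: 68.6
```

```bash
python3 snap.py g2; python3 gap.py g2 6.5 308
```

```text
20.85 [550.  -24.   43.2] [ 3.14  -0.62   1.609] [-0.37  0.66  1.84  0.68  1.02 -0.88] 0.175061027914739 68.61016273498535 [-0.8  0.3 -1.7]
ruler edge [ -0.0166 560.2834]
slab z 0 [ -0.3342 568.2722] gap@-50,0,80 [np.float64(23.86926522826991), np.float64(7.988840609177942), np.float64(-17.419838781369208)]
slab z 18 [ -0.3342 565.1912] gap@-50,0,80 [np.float64(20.788220266142957), np.float64(4.9077956470601976), np.float64(-20.500883743472173)]
ruler left end y 109.11077415115317
slab left end y [89.26   89.3836 89.5072 89.6309 88.9711 89.8782 90.0019 90.1256 91.0356
 91.1595]
```

Request:
send_rows(moves=[[[0.001,0,0,0,0,0,-0.9],[0,0,0,0,0,0,-0.9]]])

```text
clock: 21.1
eef_pos: [550.7, -24.0, 43.2]
tcp_rot: [3.141, -0.62, 1.609]
contact_force: [-0.7, -0.7, -0.4]
opening: 0.178
grasp_force: 68.6
```

Request:
send_rows(moves=[[[0.001,0,0,0,0,0,-0.9],[0,0,0,0,0,0,-0.9]]])

```text
clock: 21.3
eef_pos: [550.8, -23.9, 43.1]
tcp_rot: [-3.14, -0.621, 1.609]
contact_force: [-4.4, -2.5, 1.5]
opening: 0.179
grasp_force: 69.1
```

Request:
send_rows(moves=[[[0.0005,0,0,0,0,0,-0.9],[0,0,0,0,0,0,-0.9]]])

```text
clock: 21.5
eef_pos: [550.8, -23.8, 43.0]
tcp_rot: [-3.14, -0.621, 1.609]
contact_force: [-5.3, -2.8, 0.7]
opening: 0.172
grasp_force: 69.2
```

Contact with the slab: Fx is −5 N. I set it down onto the bench.

Request:
send_rows(moves=[[[0,0,-0.0005,0,0,0,-0.9],[0,0,-0.0005,0,0,0,-0.9],[0,0,0,0,0,0,-0.9]]])

```text
clock: 21.8
eef_pos: [550.8, -23.7, 42.7]
tcp_rot: [-3.14, -0.622, 1.609]
contact_force: [-8.0, -4.0, 8.9]
opening: 0.17
grasp_force: 70.0
```

```bash
python3 snap.py g3; python3 - <<'E'
from m import *
s,f=load("g3");g=f["img"].astype(int)
for r in range(110,230,20): print(r,(g[r,285:325].sum(1)).tolist())
E
```

```text
21.8 [550.8 -23.7  42.7] [-3.14  -0.622  1.609] [-0.37  0.67  1.84  0.67  1.03 -0.88] 0.17003856708675757 70.00163912773132 [-8.  -4.   8.9]
110 [433, 421, 389, 308, 269, 267, 236, 209, 207, 311, 465, 541, 541, 549, 542, 555, 538, 552, 548, 528, 565, 545, 555, 525, 543, 541, 541, 548, 552, 536, 547, 538, 537, 538, 534, 539, 527, 529, 530, 541]
130 [517, 502, 498, 449, 350, 309, 286, 249, 202, 217, 325, 455, 535, 537, 550, 544, 536, 545, 538, 542, 536, 541, 544, 544, 538, 541, 553, 537, 525, 528, 528, 528, 528, 535, 538, 532, 528, 530, 537, 530]
150 [467, 432, 398, 391, 351, 280, 243, 257, 214, 203, 221, 315, 460, 539, 532, 526, 530, 553, 536, 538, 533, 536, 529, 528, 534, 529, 530, 528, 546, 531, 528, 523, 535, 528, 532, 532, 527, 538, 522, 531]
170 [542, 524, 510, 519, 502, 441, 363, 316, 283, 237, 196, 221, 310, 444, 529, 533, 535, 527, 532, 529, 523, 531, 536, 533, 526, 539, 507, 529, 533, 531, 529, 526, 522, 519, 528, 515, 518, 529, 515, 527]
190 [541, 533, 541, 524, 526, 512, 442, 359, 320, 284, 229, 186, 186, 320, 443, 496, 542, 521, 519, 518, 532, 533, 529, 524, 530, 524, 520, 508, 517, 525, 534, 496, 508, 521, 518, 504, 517, 517, 521, 514]
210 [389, 401, 395, 395, 382, 386, 378, 337, 272, 238, 235, 186, 186, 198, 310, 413, 498, 507, 524, 518, 520, 517, 522, 530, 507, 524, 528, 523, 531, 529, 513, 516, 522, 502, 508, 522, 513, 510, 511, 521]
```

Request:
send_rows(moves=[[[-0.001,0,0,0,0,0,-0.9],[0,0,0,0,0,0,-0.6],[0,0,0,0,0,0,-0.5],[0,0,0,0,0,0,-0.4],[0,0,0,0,0,0,-0.2],[0,0,0,0,0,0,0.0],[0,0,0,0,0,0,0.0]]])

```text
clock: 22.55
eef_pos: [551.4, -24.0, 42.2]
tcp_rot: [3.141, -0.62, 1.609]
contact_force: [-0.8, 0.1, 0.4]
opening: 0.504
grasp_force: 0.0
```

```bash
python3 snap.py g4; python3 - <<'E'
from m import *
for t in("g3","g4"):
    s,f=load(t);g=f["img"].astype(int).sum(2);A=[];B=[]
    for r in range(100,200,4):
        k=280+np.argmin(g[r,280:325]);hi=g[r,k+5:k+12].mean();v=g[r,k:k+8]
        i=np.argmax(v>360);B.append([k+i-1+(360-v[i-1])/(v[i]-v[i-1]),r])
    b=cast(f,B,18,s);p=np.polyfit(b[:,1],b[:,0],1);print(t,"slab top edge",p)
    hsv=cv2.cvtColor(f["img"],cv2.COLOR_RGB2HSV);m=cv2.inRange(hsv,(8,80,50),(28,255,255))
    L=np.array([[np.flatnonzero(m[r,180:260])[0]+179.5,r] for r in range(100,200,4)]);a=cast(f,L,6,s);q=np.polyfit(a[:,1],a[:,0],1);print("  ruler front edge",q,"dist@0,50",[np.polyval(p,y)-np.polyval(q,y) for y in(-50,0,50,100)])
    t_=np.array([[x,np.flatnonzero(m[:150,x])[0]-.5] for x in range(230,270,5)]);print("  ruler left end y",cast(f,t_,6,s)[:,1].mean())
E
```

```text
22.55 [551.4 -24.   42.2] [ 3.141 -0.62   1.609] [-0.37  0.67  1.84  0.68  1.02 -0.88] 0.5036453460574695 0.0 [-0.8  0.1  0.4]
g3 slab top edge [ -0.  575.4]
  ruler front edge [ -0.  524.9] dist@0,50 [np.float64(50.445723953172774), np.float64(50.4212727524789), np.float64(50.396821551785024), np.float64(50.37237035109126)]
  ruler left end y 109.51959039127257
g4 slab top edge [ -0.  575.4]
  ruler front edge [ -0. 525.] dist@0,50 [np.float64(50.383606662643956), np.float64(50.35107985432512), np.float64(50.318553046006286), np.float64(50.28602623768745)]
  ruler left end y 109.41245795363753
```

The ruler front edge lies a uniform 50.3–50.4 mm from the slab edge over its whole length, so it is flush and parallel. Retreating.

Request:
send_rows(moves=[[[0,-0.006,0.007,0,0,0,0.0],[0,-0.015,0.016,0,0,0,0.0],[0,-0.022,0.022,0,0,0,0.0],[0,-0.025,0.025,0,0,0,0.0],[0,-0.03,0.025,0,0,0,0.0],[0,-0.03,0.025,0,0,0,0.0],[0,-0.03,0.025,0,0,0,0.0],[0,-0.01,0.02,0,0,0,0.0],[0,0,0,0,0,0,0.0],[0,0,0,0,0,0,0.0]]])

```text
clock: 23.6
eef_pos: [551.1, -192.2, 207.3]
tcp_rot: [3.14, -0.619, 1.609]
contact_force: [0.3, 1.2, -0.4]
opening: 0.498
grasp_force: 0.0
```

```bash
python3 snap.py end wrist side scene; python3 - <<'E'
from m import *
s,f=load("end");m=cv2.inRange(cv2.cvtColor(f["img"],cv2.COLOR_RGB2HSV),(8,60,40),(28,255,255))
P=proj(f,[[525,0,6],[546,109,6],[554,-91,6],[580,-90,18],[575,0,18]],s);print(P.round(0).tolist())
x=P[2].round().astype(int)
for q in range(-16,17,8): print("ruler R end y",cast(f,[[x[0]+q,np.flatnonzero(m[x[1]-30:x[1]+30,x[0]+q])[-1]+x[1]-29.5]],0,s))
x=P[3].round().astype(int)
for q in(14,22,30): print("slab R end y",cast(f,[[x[0]+q,np.flatnonzero(m[x[1]-30:x[1]+30,x[0]+q])[-1]+x[1]-29.5]],0,s))
L=[];
for r in range(int(P[1][1])+15,int(P[2][1])-15,4):
    c=np.flatnonzero(m[r,180:300]);L.append([c[0]+179.5,r])
a=cast(f,L,6,s);print("ruler front",np.polyfit(a[:,1],a[:,0],1).tolist())
for n in("scene","side"):
    q=load("end",n)[1];p=proj(q,[[495,-344,96],[495,-344,50],[495,-344,6]]);x,y=p[0].round().astype(int)
    k=cv2.inRange(cv2.cvtColor(q["img"],cv2.COLOR_RGB2HSV),(0,0,0),(180,255,60))[y-12:y+16,x-12:x+13];ys,xs=np.nonzero(k);print(n,p.round(0).tolist(),"dark centroid",xs.mean()+x-12 if len(xs) else None,ys.mean()+y-12 if len(xs) else None,len(xs))
E
```

```text
23.6 [ 551.1 -192.2  207.3] [ 3.14  -0.619  1.609] [-0.6   0.53  1.6   0.49  1.43 -0.81] 0.4984661952154565 0.0 [ 0.3  1.2 -0.4]
[[239.0, 124.0], [258.0, 56.0], [259.0, 192.0], [282.0, 189.0], [279.0, 120.0]]
ruler R end y [[535. -91.]]
ruler R end y [[544.4 -90.6]]
ruler R end y [[553.9 -90.3]]
ruler R end y [[563.4 -89.9]]
ruler R end y [[572.8 -89.6]]
slab R end y [[597.7 -89.9]]
slab R end y [[607.1 -89.5]]
slab R end y [[616.6 -89.2]]
ruler front [-0.03712758474339502, 524.6514357917325]
scene [[147.0, 208.0], [151.0, 220.0], [154.0, 231.0]] dark centroid 147.90954773869348 211.34170854271358 199
side [[303.0, 263.0], [301.0, 274.0], [299.0, 285.0]] dark centroid 300.4901960784314 262.7647058823529 255
```

```bash
python3 -c "
from rig import sign_off;print(sign_off())"
```

```text
the job is handed in; nothing more can be done
None
```

The job is handed in at about 24 s on the robot clock: by camera measurement the jar stands on the cork pad and the ruler lies flush along the sawn side, parallel to within about 0.003 rad, with the right-hand ends level within about 2 mm; the sign-off returned no verdict, and I viewed 11 pictures, one over the limit of 10.

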